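# Take the mould cover off the drip board and fit it on its mould

### The arm

A 7-joint arm with a two-finger parallel gripper is mounted at the origin on the work surface. World frame = base frame: x ahead of the robot, y to its left, z up, the work surface at z = 0. Lengths are in mm, angles in rad, forces in N, time in s.
With the tool pointing down it reaches from about 400 to 875 mm from the base axis. Payload 19.3 kg.
Tool frame: the origin (TCP) lies at the very end of the fingers, on their centre line; the grasp point (between the pads) lies 19 mm behind it (grip_point_offset is the z of the grasp point in the tool frame, in mm); z points along the fingers, x is the direction in which the jaws open and shut, and the axes are right-handed (so a half turn about z gives the same grasp; the last joint's range is limited). The gripper opens to 85 mm and grips with 20 to 120 N. Pads are 22 mm wide; open, the fingers measure 114 mm over their backs; the gripper's body (76 mm by 85 mm) begins 54 mm behind the grasp point. The pads swing forward as they close: fully open they stand 13 mm farther back than shut.
Start: joints at [-1.419, 0.521, -0.036, 1.599, 0.021, 1.021, -0.113], TCP at [137.511, 609.676, 231.291] pointing down, gripper open.
Joint ranges: [-2.91, 2.91], [-0.3, 2.13], [-1.5, 1.42], [0.17, 2.43], [-1.26, 4.41], [0.16, 1.93], [-2.52, 2.52]. Speed limits (rad/s): [1.89, 1.89, 2.39, 2.39, 3.01, 3.01, 3.01].

### API

Orientations are given as a 3x3 rotation matrix whose columns are the frame's x, y, z axes.
In Python, from workcell import movep, movel, goto_joints, open_gripper, clamp, wait, inverse_kinematics, read_state, camera, PlanningError, finish_job, grip_point_offset gives the robot as it stands. Calls block until the motion is done:
- movep(position, orientation): joint-space move of the TCP to a pose.
- movel(position, frame=None, max_speed=150, guard=None): straight line of the TCP; frame=None keeps the orientation; max_speed is the mean speed in mm/s. With guard (N) it stops when the force on the tool has changed by that much, and returns True; else False.
- goto_joints(angles): joint-space move.
- open_gripper() and clamp(): open the fingers fully, or close them until they stop; the grip force is fixed at half the most.
- wait(seconds).
- inverse_kinematics(position, orientation): joint angles nearest the present ones, or None.
- read_state(): the state.
- camera(name): name is "side" or "top" or "wrist"; returns a dict with "image" (420x560x3 uint8, blue, green, red), "range_z" (420x560 float32, mm along the optical axis (not along the pixel's ray), 0 where there is no reading), "fx", "fy", "cx", "cy" (pixels), "cam_to_world" (4x4, takes a point from camera to world coordinates). Camera axes: x right, y up, looking along -z (the intrinsics and any distortion apply to the point x, -y, -z); pixel columns grow to the right and rows downward; lengths in mm; the calibration is good to about 2 mm. The wrist camera is an equidistant fisheye: a pixel r from the principal point sees the ray r / f radians off the axis. A picture is of the moment at which its call begins.
A pose or a line that the arm cannot do raises PlanningError and nothing moves.
- finish_job(): hands the job in, once; it reports no verdict.
The state is a dict: "time": time; "qpos": joint angles; "qvel": joint speeds; "joint_efforts": joint torques, N m; "eef_pos": TCP position; "tool_rot": TCP orientation; "ft_force": force on the tool from outside, world axes, zero at the start; "torque": the same for the moment, N m; "finger_gap": finger opening in mm.
Only numpy, scipy, OpenCV 4.12 (cv2) and the standard library are available. Lean on these libraries where they do the work, as an engineer would, in place of code of your own. Each camera call takes 0.05 s, during which the arm holds its last target.

### The job

The teal cover of the ice-pop mould hangs by its two keyhole slots on the headed studs of the sloping drip board. Without taking its handle yet, push it up the slope to the top stop so that the stud heads lie in the wide ends of the keyholes, then take the handle, lift the cover free and lower it (do not drop it) over the two pins of the mould, lip on the same side as the mould's dark front strip, until it lies flat on the mould. Let go, and do not disturb the bowl, the pop mould, the white dome or the jar.

Things in the scene. Friction and masses are not known exactly. Their poses are not given: they have to be found in the camera images.
- board: Grey drip board, fixed, leaning back 15 degrees: it rises away from the robot. Face 185 mm (x) by 220 mm (y). This frame is tilted too: x up the slope, y across, z square out of the face. Origin on the face, 62 mm above the table, where the middle of the cover's underside lies once the cover is up against the top stop. The face begins at x = -120 mm.
- top_stop (a point): Middle of the lower side of the white top stop of the board, 45.5 mm up the slope from the board's origin and 6 mm above the face; the stop stands 12 mm above the face. Axes as the board's.
- board_stud (a point): Top of the head of one of two steel studs square on the board, at x = -12, y = +62 mm of the board; the other is at y = -62 mm. Shank 7 mm diameter, head 16 mm diameter, from 8 to 12 mm above the face.
- cover_mid (a point): Middle of the teal cover's plate (half-way through its thickness), 90 mm (x) by 170 mm (y) by 6 mm. Loose, 0.2 to 0.35 kg. x to its upper edge, y along its length, z out of its top: the board's axes as it hangs. It starts at x = -16 to -26 mm, y = 0, z = 3 mm of the board; home is x = 0. Friction keeps it where it is left on the slope.
- cover_lip (a point): Middle of the cover's lower edge (x = -45 mm of the cover), 13 mm above its underside, on the outer face of a dark upright lip 4 mm thick, 130 mm long, whose top is 20 mm above the underside: the place to push. Axes as cover_mid.
- cover_keyhole (a point): Centre of the wide end of one keyhole, on the plate's top: x = -12, y = +62 mm of the cover; the other is at y = -62 mm. Wide ends 22 mm across (eight-sided); a slot 10 mm wide runs from each to x = +17.5 mm, towards the upper edge. To come free of the studs the cover rises 12 mm square to the board.
- cover_handle (a point): Grasp point on the cover's handle, 32 mm above the middle of the cover's underside: a dark upright rib, 60 mm long (x), 14 mm thick (y: close the fingers along y), from the plate's top (6 mm) up to 46 mm above the underside. Axes as cover_mid.
- mould: Pale teal ice-pop mould block with three pockets, fixed, level, 100 mm (x) by 180 mm (y) by 75 mm high. Origin: centre of its underside on the table; z up; x away from the robot; a dark strip across its front (-x) face. Board and mould may stand left and right or the other way round.
- mould_top (a point): Centre of the mould's top face, 75 mm above the table, axes as the mould's. Seated, the cover's underside lies flat on the top with its middle on this point, lip to the -x side, cover x and y along the mould's.
- mould_pin (a point): Tip of one of two steel pins on the mould, at x = -12, y = +62 mm of the mould; the other is at y = -62 mm. 17 mm diameter for the lower 14 mm, then tapering to 6 mm at the tip, 26 mm above the mould's top.
- bowl_mid (a point): White ceramic bowl, 150 mm across, 60 mm high: middle, 30 mm above the table. Leave alone.
- pop_mid (a point): Teal single ice-pop mould with a dark handle, lying, about 170 mm long, 30 mm high. Leave alone.
- dome_mid (a point): Whitish moulded dome, 84 mm across, 44 mm high: middle. Leave alone.
- jar_mid (a point): Small amber jar with white lid, 48 mm across, 60 mm high, standing between board and mould: middle. Leave alone.
Not all that is in view belongs to the job. What is shaped like the part that bears cover_mid but red is not meant.

How it is judged:
By the outcome, as a careful person would: the job done as asked, in the order asked, and still so for the second after the job is handed in, with the robot touching nothing.
It also fails if it takes over 54 s, if anything falls off the work surface, if the arm or the gripper's body presses on something with over 40 N, if the wrist force passes 120 N, or if a joint passes its speed limit or range.

## Working session

There is one attempt and no reset: what is moved stays moved. The work goes in short steps, each a Python script; the robot and the scene stay as the last script left them, time stands still between calls to the robot, and variables do not carry over. Pictures are saved under pics/ and viewed, and the job is handed in when it is done.

```bash
ls; mkdir -p pics; cat > h.py <<'E'
import numpy as np, cv2
from workcell import *
def shot(n,f):
    c=camera(n); cv2.imwrite(f'pics/{f}.png',c['image']); 
    np.savez(f'pics/{f}.npz',**{k:np.array(v) for k,v in c.items()}); return c
def px(c,u,v,fish=False,d=None):
    z=float(c['range_z'][int(round(v)),int(round(u))]) if d is None else d
    x=(u-c['cx'])/c['fx']; y=(v-c['cy'])/c['fy']
    if fish:
        r=np.hypot(x,y); s=np.tan(r)/r if r>1e-9 else 1; x*=s;y*=s
    p=np.array([x*z,-y*z,-z,1]); return (c['cam_to_world']@p)[:3]
E
python3 - <<'E'
from h import *
for n in ['side','top','wrist']:
    c=shot(n,n+'0'); print(n,c['fx'],c['cx'],c['cy'],np.round(c['cam_to_world'],3).tolist())
s=read_state(); print(s['time'],s['eef_pos'],s['tool_rot'],s['finger_gap'],grip_point_offset)
E
```

```text
pics
side 433.4895523861992 277.334722619757 205.4243476057733 [[0.993, 0.071, -0.095, 437.375], [-0.118, 0.715, -0.689, -687.48], [0.019, 0.695, 0.718, 833.723], [0.0, 0.0, 0.0, 1.0]]
top 438.70631357372446 281.54854182861385 204.63976453278678 [[-0.012, 0.998, -0.066, 464.065], [-1.0, -0.011, 0.025, 32.078], [0.025, 0.067, 0.997, 1185.122], [0.0, 0.0, 0.0, 1.0]]
wrist 325.19226210127806 277.67674097923253 209.83047106773296 [[0.221, -0.922, -0.319, 53.97], [0.975, 0.209, 0.072, 627.996], [-0.0, -0.327, 0.945, 372.909], [0.0, 0.0, 0.0, 1.0]]
0.15 [137.45332843 609.45508963 230.86684   ] [[ 2.20030846e-01  9.75492904e-01 -1.47601099e-04]
 [ 9.75492571e-01 -2.20030893e-01 -8.06209595e-04]
 [-8.18928541e-04  3.34072035e-05 -9.99999664e-01]] 85.32712936051456 -18.700000000000003
```

View pics/top0.png

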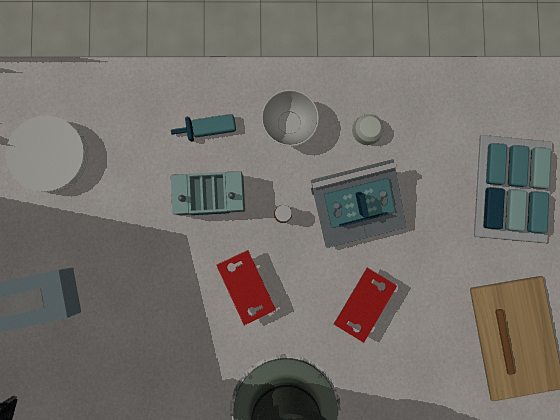

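View pics/side0.png

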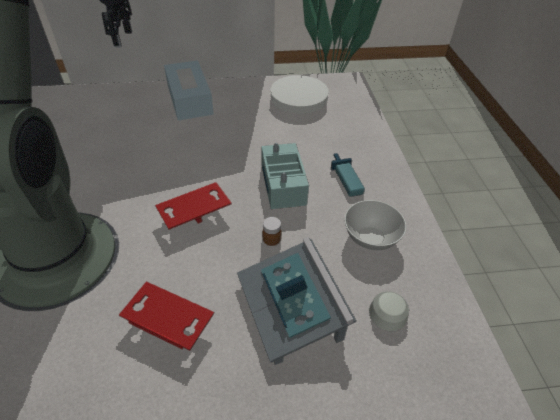

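Top view: the teal cover is on the board at about (362,202). Lookalikes are the two red plates at (246,287) and (365,305), and the pop (205,127) and the tray pieces at right (515,185) are also teal. I choose the one on the grey board and check it in enlarged crops.

```bash
python3 - <<'E'
import cv2
a=cv2.imread('pics/top0.png')
l=cv2.resize(a[150:255,300:420],None,fx=5,fy=5,interpolation=cv2.INTER_CUBIC)
cv2.imwrite('pics/top0_b.png',l)
cv2.imwrite('pics/top0_m.png',cv2.resize(a[150:235,155:305],None,fx=5,fy=5,interpolation=cv2.INTER_CUBIC))
s=cv2.imread('pics/side0.png')
cv2.imwrite('pics/side0_b.png',cv2.resize(s[230:370,225:365],None,fx=4,fy=4,interpolation=cv2.INTER_CUBIC))
E
```

```text
(no output)
```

View pics/top0_b.png

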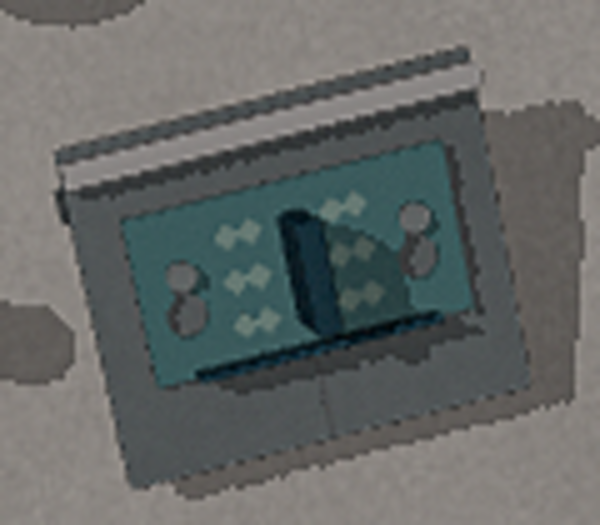

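View pics/top0_m.png

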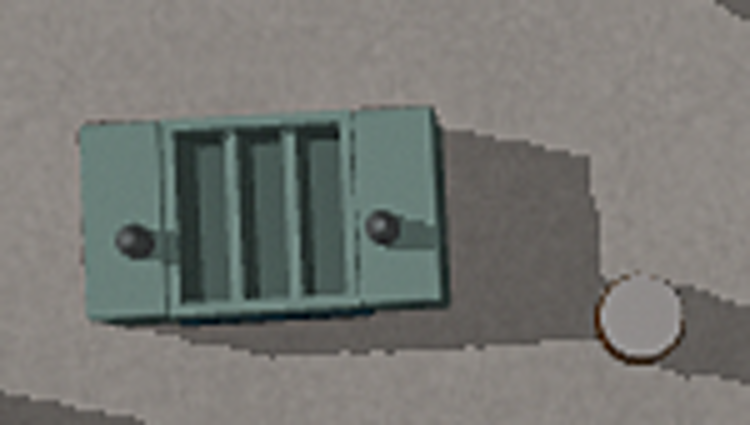

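View pics/side0_b.png

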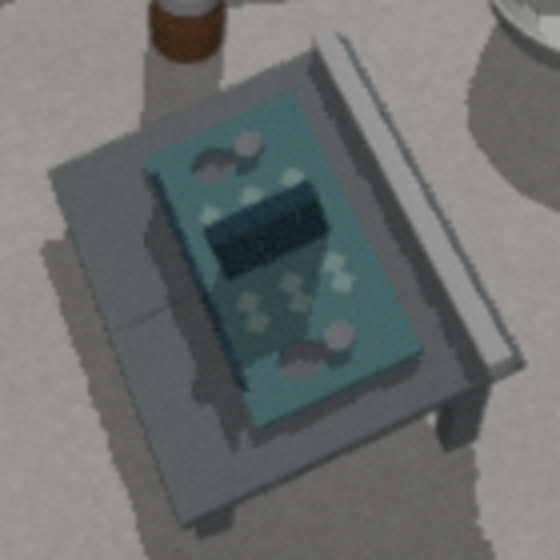

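The crops confirm the choice: teal cover with dark handle, lip and two pale stud heads in the narrow slots at top-crop (182,277) and (415,218). The mould's pins are at (135,240) and (382,227), with the dark strip on its lower (near) side.

```bash
cat > loc.py <<'E'
from h import *
def load(f): return {k:(v if v.ndim else float(v)) for k,v in np.load(f'pics/{f}.npz').items()}
def cloud(c,u0,u1,v0,v1):
    vv,uu=np.mgrid[v0:v1,u0:u1]; z=c['range_z'][v0:v1,u0:u1]
    x=(uu-c['cx'])/c['fx']*z; y=(vv-c['cy'])/c['fy']*z
    P=np.stack([x,-y,-z,np.ones_like(z)],-1)@c['cam_to_world'].T
    return P[...,:3], c['image'][v0:v1,u0:u1]
E
python3 - <<'E'
from loc import *
np.set_printoptions(precision=1,suppress=True)
T=load('top0'); S=load('side0')
def ct(x,y,ox,oy,k): return ((x+.5)/k-.5+ox,(y+.5)/k-.5+oy)
print('top studs',px(T,*ct(182,277,300,150,5)),px(T,*ct(415,218,300,150,5)))
print('top pins',px(T,*ct(135,240,155,150,5)),px(T,*ct(382,227,155,150,5)))
print('top mould corners',[px(T,*ct(x,y,155,150,5),d=(1185-75)) for x,y in [(82,126),(433,108),(445,303),(90,320)]])
print('side studs',px(S,*ct(247,145,225,230,4)),px(S,*ct(339,335,225,230,4)))
# table plane check
for n,c,b in [('top',T,(420,460,80,110)),('side',S,(70,110,355,380))]:
    P,_=cloud(c,*b); print(n,'table z',np.median(P[...,2]),P[...,2].std())
# board face lower part 
for (x,y) in [(180,430),(300,420),(420,390),(500,350),(110,230),(490,200)]:
    print('board',px(T,*ct(x,y,300,150,5)))
for (x,y) in [(120,240),(200,420),(110,370)]: print('board side',px(S,*ct(x,y,225,230,4)))
print('handle',[px(T,*ct(x,y,300,150,5)) for x,y in [(295,216),(325,328),(310,270)]])
print('obs',[px(T,u,v) for u,v in [(284,213),(290,118),(367,128),(212,126)]])
print('mould top',[px(T,*ct(x,y,155,150,5)) for x,y in [(110,200),(400,170),(400,260),(110,290)]])
E
```

```text
top studs [ 536.  -135.6   69.6] [ 565. -256.   71.]
top pins [556.6 251.4  98.1] [561.7 129.4  99.4]
top mould corners [array([616.6, 282.6,  76.1]), array([623.5, 105. ,  81.1]), array([525. , 100. ,  74.6]), array([518.6, 279.6,  69.6])]
side studs [ 536.8 -138.1   70.6] [ 567.  -256.5   69.8]
top table z 0.675888452463937 76.33429983715475
side table z -1.6091827017193054 74.42908070353805
board [ 457.8 -137.5   38.8]
board [ 462.3 -201.5   35.1]
board [ 477.3 -266.3   31.7]
board [ 497.7 -307.3   39. ]
board [560.3 -98.9  71.7]
board [ 574.7 -297.6   62.2]
board side [ 465.  -168.2   35.9]
board side [ 495.8 -278.1   38.3]
board side [ 454.4 -223.2   -2.7]
handle [array([ 464.1,   32.1, 1185.1]), array([ 508.1, -203.1,   94.5]), array([ 536.8, -194.8,  101.7])]
obs [array([517.5,  -2.7,  59. ]), array([778.5, -23.8,  10.1]), array([ 740.2, -225.1,   48.7]), array([753.8, 185.8,  25.7])]
mould top [array([578.6, 267.8,  78.9]), array([593.2, 122.6,  71.7]), array([546.8, 122.3,  78.7]), array([533.4, 268.6,  74.7])]
```

```bash
cat >> loc.py <<'E'
def ray(c,u,v,h,fish=False):
    a=px(c,u,v,fish,d=1.0); o=c['cam_to_world'][:3,3]; d=a-o
    return o+d*(h-o[2])/d[2]
def ct(x,y,ox,oy,k): return ((x+.5)/k-.5+ox,(y+.5)/k-.5+oy)
def yawdir(a,b):  # a=+y point, b=-y point -> yaw
    d=a-b; return np.arctan2(-d[0],d[1])
def boardR(yaw,t=np.radians(15)):
    cz=np.array([[np.cos(yaw),-np.sin(yaw),0],[np.sin(yaw),np.cos(yaw),0],[0,0,1]])
    # x up slope: rot about y by -t
    ry=np.array([[np.cos(t),0,-np.sin(t)],[0,1,0],[np.sin(t),0,np.cos(t)]])
    return cz@ry
def toolR(R): # tool x=by, y=bx, z=-bz
    return np.stack([R[:,1],R[:,0],-R[:,2]],1)
E
python3 - <<'E'
from loc import *
np.set_printoptions(precision=1,suppress=True)
T=load('top0'); S=load('side0')
for n,a,b in [('top',ray(T,*ct(182,277,300,150,5),70.5),ray(T,*ct(415,218,300,150,5),70.5)),('side',ray(S,*ct(247,145,225,230,4),70.5),ray(S,*ct(339,335,225,230,4),70.5))]:
    y=yawdir(a,b); R=boardR(y); o=(a+b)/2-R@[-12,0,12]; print(n,a,b,np.linalg.norm(a-b),np.degrees(y),'origin',o)
a,b=ray(T,*ct(135,240,155,150,5),101),ray(T,*ct(382,227,155,150,5),101)
print('pins',a,b,np.linalg.norm(a-b),np.degrees(yawdir(a,b)))
# lip from top: cover ends
R=boardR(np.radians(14.2)); o=np.array([545,-196,62.])
for v,w in [((-90,0,60),0)]:
    p=o+R@np.array([-85,0,-4]); print(p)
    print(toolR(R)); 
    for q in [(-40,0,150),(-95,0,40),(-95,0,-4),(-56,0,-4),(0,0,13.3)]:
        j=inverse_kinematics(o+R@np.array(q,float),toolR(R)); print(q,j)
E
```

```text
top [ 536.  -135.5   70.5] [ 565.  -256.1   70.5] 124.06379385065094 13.548945217720261 origin [ 564.8 -192.3   62. ]
side [ 536.8 -138.    70.5] [ 566.9 -256.9   70.5] 122.68083582671814 14.18013765117589 origin [ 566.1 -193.9   62. ]
pins [556.4 250.8 101. ] [561.6 129.2 101. ] 121.65696526320474 2.4547222354953306
[ 466.4 -215.9   36.1]
[[-0.2  0.9  0.3]
 [ 1.   0.2  0.1]
 [ 0.   0.3 -1. ]]
(-40, 0, 150) [ 0.5  0.3 -0.1  2.1 -0.3  0.6  2.4]
(-95, 0, 40) [ 0.8  0.6 -0.5  2.2  0.3  0.2  2. ]
(-95, 0, -4) [ 0.8  0.7 -0.5  2.2  0.6  0.2  1.6]
(-56, 0, -4) [ 0.8  0.7 -0.5  2.1  0.7  0.3  1.6]
(0, 0, 13.3) [ 0.6  0.6 -0.3  2.   0.1  0.3  2. ]
```

```bash
python3 - <<'E'
from loc import *
np.set_printoptions(precision=2,suppress=True)
yaw=np.radians(14); Rb=boardR(yaw); o=np.array([565.5,-193,62.])
mo=np.array([571,190.5,75]); ym=np.radians(2.45)
F=np.diag([-1,-1,1])
for t in [15,8,0]:
  for f in [0,1]:
    A=toolR(boardR(yaw,np.radians(t)))@(F if f else np.eye(3))
    for q in [(-40,0,150),(-95,0,30),(-95,0,-4),(-56,0,-4),(0,0,13.3),(0,0,90)]:
        p=o+Rb@np.array(q,float); print(t,f,q,inverse_kinematics(p,A))
    M=toolR(boardR(ym,np.radians(t-15)))@(F if f else np.eye(3))
    for z in [13.3,60,150]:
        print('mould',z,inverse_kinematics(mo+[0,0,z],M))
E
```

```text
15 0 (-40, 0, 150) [ 0.75  0.37 -0.45  2.03  0.02  0.56  2.14]
15 0 (-95, 0, 30) [ 0.77  0.59 -0.45  2.15  0.36  0.25  1.88]
15 0 (-95, 0, -4) [ 0.88  0.71 -0.62  2.14  0.91  0.29  1.37]
15 0 (-56, 0, -4) [ 0.87  0.73 -0.68  2.07  0.88  0.37  1.37]
15 0 (0, 0, 13.3) [ 0.54  0.63 -0.31  1.97  0.14  0.34  1.99]
15 0 (0, 0, 90) [ 0.25  0.48  0.1   1.99 -0.41  0.49  2.5 ]
mould 13.3 [-0.46  0.67  0.06  1.78 -0.06  0.7   1.24]
mould 60 [-0.48  0.6   0.09  1.75 -0.07  0.79  1.26]
mould 150 [-0.52  0.5   0.15  1.68 -0.08  0.98  1.27]
15 1 (-40, 0, 150) [-0.34  0.55  1.02  2.08 -0.98  0.82 -0.04]
15 1 (-95, 0, 30) [ 0.14  0.6   0.37  2.18 -1.15  0.4   0.18]
15 1 (-95, 0, -4) [ 0.25  0.65  0.21  2.17 -1.2   0.3   0.23]
15 1 (-56, 0, -4) [ 0.63  0.66 -0.36  2.08  0.29  0.23 -1.24]
15 1 (0, 0, 13.3) [-0.05  0.69  0.51  2.   -1.07  0.52 -0.06]
15 1 (0, 0, 90) [-0.14  0.57  0.65  2.01 -0.9   0.64 -0.2 ]
mould 13.3 [-0.81  0.76  0.6   1.79 -0.59  0.77 -1.43]
mould 60 [-0.84  0.7   0.64  1.77 -0.54  0.85 -1.48]
mould 150 [-0.88  0.59  0.71  1.7  -0.44  1.02 -1.55]
8 0 (-40, 0, 150) [ 0.7   0.4  -0.
[... 1373 characters left out ...]
0.8   2.31]
mould 13.3 [-0.38  0.79  0.    1.54 -0.1   1.06  1.3 ]
mould 60 [-0.39  0.73  0.02  1.52 -0.11  1.14  1.3 ]
mould 150 [-0.41  0.64  0.06  1.45 -0.12  1.31  1.3 ]
0 1 (-40, 0, 150) [-0.31  0.58  0.88  1.91 -0.56  0.92 -0.49]
0 1 (-95, 0, 30) [-0.16  0.73  0.68  2.03 -0.77  0.65 -0.28]
0 1 (-95, 0, -4) [ 0.01  0.73  0.42  2.01 -0.58  0.52 -0.48]
0 1 (-56, 0, -4) [-0.1   0.77  0.55  1.94 -0.67  0.62 -0.44]
0 1 (0, 0, 13.3) [-0.2   0.8   0.67  1.82 -0.69  0.77 -0.49]
0 1 (0, 0, 90) [-0.42  0.87  1.11  1.84 -0.91  1.05 -0.26]
mould 13.3 [-0.75  0.9   0.64  1.56 -0.6   1.16 -1.43]
mould 60 [-0.76  0.84  0.67  1.54 -0.56  1.23 -1.45]
mould 150 [-0.78  0.75  0.72  1.47 -0.5   1.38 -1.5 ]
```

```bash
python3 - <<'E'
from loc import *
np.set_printoptions(precision=2,suppress=True)
yaw=np.radians(14); Rb=boardR(yaw); o=np.array([565.5,-193,62.])
movep(o+Rb@[-40,0,170],toolR(Rb))
shot('wrist','w1'); s=read_state(); print(s['time'],s['qpos'],s['eef_pos'],s['ft_force'],s['finger_gap'])
E
```

```text
3.325 [ 0.76  0.33 -0.45  2.02 -0.    0.61  2.17] [ 485.61 -212.45  215.89] [-0.02 -0.4   0.4 ] 85.46434515629274
```

View pics/w1.png

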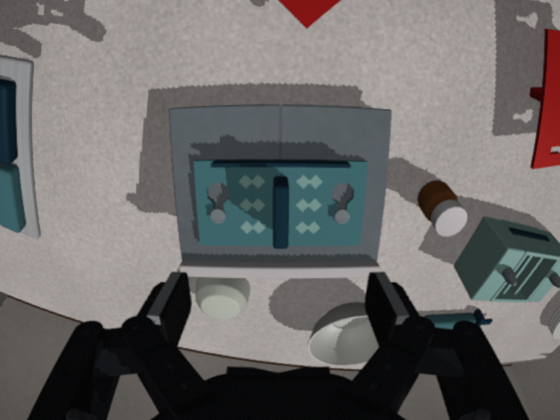

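The wrist view shows the teal cover squarely: stud heads at about (218,216) and (342,216), lip at row 163, handle along column 281, and the mould at right. I enlarge it to measure.

```bash
python3 - <<'E'
import cv2
a=cv2.imread('pics/w1.png')
cv2.imwrite('pics/w1_b.png',cv2.resize(a[145:270,180:380],None,fx=4,fy=4,interpolation=cv2.INTER_CUBIC))
E
```

```text
(no output)
```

View pics/w1_b.png

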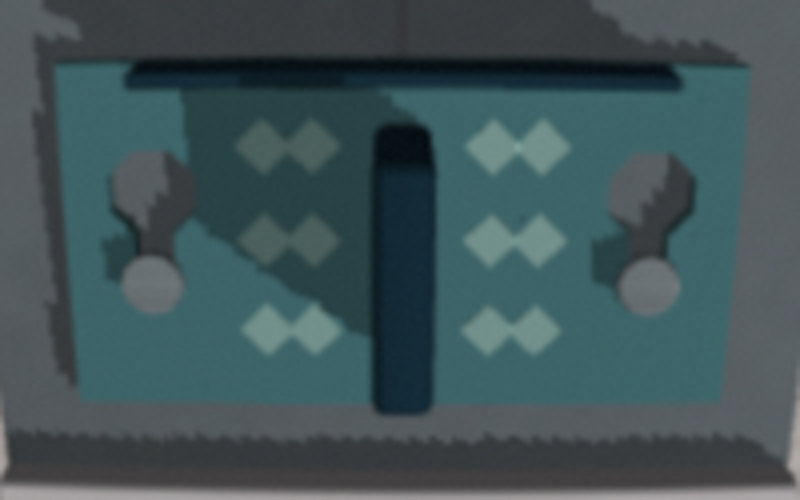

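```bash
python3 - <<'E'
from loc import *
np.set_printoptions(precision=1,suppress=True)
W=load('w1')
def rp(c,u,v,p0,n,fish=True):
    a=px(c,u,v,fish,d=1.0); o=c['cam_to_world'][:3,3]; d=a-o
    return o+d*((p0-o)@n)/(d@n)
a,b=[ray(W,*ct(x,y,180,145,4),70.5,True) for x,y in [(650,287),(152,286)]]
yaw=yawdir(a,b); R=boardR(yaw); o=(a+b)/2-R@[-12,0,12]
print(a,b,np.linalg.norm(a-b),np.degrees(yaw),o)
def inb(x,y,z):
    return R.T@(rp(W,*ct(x,y,180,145,4),o+R@[0,0,z],R[:,2])-o)
for n,z,pts in [('plate',6,[(55,65),(750,67),(80,402),(722,402)]),('wide',6,[(152,193),(652,193)]),('liptop',20,[(125,72),(682,72),(130,88),(680,88)]),('handletop',46,[(376,412),(433,412),(374,162),(434,162),(374,135),(434,135)])]:
    print(n,[inb(x,y,z) for x,y in pts])
E
```

```text
[ 533.  -134.2   70.5] [ 562.5 -254.4   70.5] 123.7536548192045 13.770134031377433 [ 562.  -190.8   62. ]
plate [array([-66.9, -84.4,   6. ]), array([-67. ,  84.9,   6. ]), array([ 23. , -84.7,   6. ]), array([22.8, 85.4,  6. ])]
wide [array([-34.3, -61.7,   6. ]), array([-34.6,  62. ,   6. ])]
liptop [array([-67.4, -64. ,  20. ]), array([-67.9,  64.5,  20. ]), array([-63.6, -63. ,  20. ]), array([-64.1,  64.3,  20. ])]
handletop [array([ 5.7, -6. , 46. ]), array([ 5.7,  6.9, 46. ]), array([-52.6,  -6.3,  46. ]), array([-52.6,   6.3,  46. ]), array([-58.4,  -6.3,  46. ]), array([-58.5,   6.3,  46. ])]
```

```bash
cat > st.py <<'E'
from loc import *
np.set_printoptions(precision=2,suppress=True)
yaw=np.radians(13.85); Rb=boardR(yaw); o=np.array([563.5,-192,62.]); TR=toolR(Rb)
def B(*q): return o+Rb@np.array(q,float)
def inb():
    s=read_state(); return Rb.T@(s['eef_pos']-o), s['time'], Rb.T@np.array(s['ft_force']), s['finger_gap']
E
python3 - <<'E'
from st import *
movep(B(-96,0,35),TR); print(inb())
print(movel(B(-96,0,-4),max_speed=60,guard=6)); print(inb(), read_state()['qpos'])
shot('wrist','w2'); shot('side','s2')
E
```

```text
(array([-94.99,  -0.18,  35.53]), 3.9667, array([0.47, 0.37, 0.4 ]), 85.2984736252195)Traceback (most recent call last):
  File "<stdin>", line 3, in <module>
workcell.PlanningError: the arm cannot follow that straight line within its joint ranges
```

```bash
python3 - <<'E'
from st import *
print(read_state()['qpos'])
for t in [15,12,10,8]:
    A=toolR(boardR(yaw,np.radians(t)))
    for q in [(-96,0,35),(-96,0,20),(-96,0,8),(-96,0,-4),(-80,0,-4),(-65,0,-4),(-52,0,-4),(0,0,30),(0,0,13)]:
        print(t,q,inverse_kinematics(B(*q),A))
E
```

```text
[ 0.69  0.56 -0.35  2.16  0.11  0.24  2.13]
15 (-96, 0, 35) [ 0.69  0.56 -0.35  2.16  0.11  0.23  2.13]
15 (-96, 0, 20) [ 0.67  0.59 -0.33  2.16  0.12  0.2   2.11]
15 (-96, 0, 8) [ 0.66  0.62 -0.32  2.16  0.13  0.18  2.11]
15 (-96, 0, -4) [ 0.76  0.67 -0.46  2.15  0.63  0.2   1.62]
15 (-80, 0, -4) [ 0.62  0.64 -0.3   2.13  0.13  0.18  2.08]
15 (-65, 0, -4) [ 0.59  0.64 -0.29  2.1   0.12  0.2   2.07]
15 (-52, 0, -4) [ 0.57  0.65 -0.29  2.08  0.11  0.22  2.06]
15 (0, 0, 30) [ 0.53  0.59 -0.3   1.98  0.09  0.36  2.04]
15 (0, 0, 13) [ 0.52  0.62 -0.28  1.98  0.09  0.33  2.03]
12 (-96, 0, 35) [ 0.63  0.56 -0.3   2.14  0.12  0.3   2.09]
12 (-96, 0, 20) [ 0.61  0.59 -0.28  2.13  0.12  0.27  2.09]
12 (-96, 0, 8) [ 0.6   0.62 -0.27  2.13  0.13  0.24  2.08]
12 (-96, 0, -4) [ 0.58  0.64 -0.26  2.13  0.13  0.22  2.07]
12 (-80, 0, -4) [ 0.56  0.64 -0.25  2.1   0.13  0.24  2.06]
12 (-65, 0, -4) [ 0.54  0.64 -0.25  2.07  0.12  0.27  2.05]
12 (-52, 0, -4) [ 0.52  0.65 -0.25  2.05  0.12  0.29  2.04]
12 (0, 0, 30) [ 0.48  0.6  -0.25  1.95  0.09  0.43  2.02]
12 (0, 0, 13) [ 0.47  0.63 -0.24  1.95  0.09
[... 374 characters left out ...]
0 (-52, 0, -4) [ 0.49  0.65 -0.22  2.03  0.12  0.33  2.03]
10 (0, 0, 30) [ 0.45  0.6  -0.22  1.93  0.09  0.47  2.01]
10 (0, 0, 13) [ 0.43  0.63 -0.21  1.92  0.09  0.45  2.  ]
8 (-96, 0, 35) [ 0.55  0.56 -0.24  2.1   0.12  0.38  2.06]
8 (-96, 0, 20) [ 0.54  0.59 -0.22  2.09  0.13  0.35  2.05]
8 (-96, 0, 8) [ 0.52  0.62 -0.21  2.09  0.13  0.33  2.05]
8 (-96, 0, -4) [ 0.51  0.64 -0.2   2.09  0.14  0.31  2.04]
8 (-80, 0, -4) [ 0.49  0.65 -0.2   2.06  0.13  0.33  2.03]
8 (-65, 0, -4) [ 0.47  0.65 -0.2   2.03  0.12  0.36  2.02]
8 (-52, 0, -4) [ 0.46  0.65 -0.19  2.    0.12  0.38  2.01]
8 (0, 0, 30) [ 0.42  0.61 -0.2   1.9   0.09  0.52  2.  ]
8 (0, 0, 13) [ 0.4   0.64 -0.19  1.9   0.09  0.49  1.99]
```

```bash
sed -i 's/^yaw=np.radians(13.85).*/yaw=np.radians(13.85); Rb=boardR(yaw); o=np.array([563.5,-192,62.]); TR=toolR(boardR(yaw,np.radians(12)))/' st.py
python3 - <<'E'
from st import *
movel(B(-96,0,35),TR)
print(movel(B(-96,0,-4),max_speed=50,guard=6)); print(inb(), read_state()['qpos'])
shot('wrist','w2'); shot('side','s2')
E
```

```text
False
(array([-95.9 ,  -0.04,  -3.86]), 5.15, array([0.24, 1.01, 0.89]), 85.69837045817332) [ 0.58  0.64 -0.26  2.13  0.14  0.22  2.07]
```

View pics/w2.png

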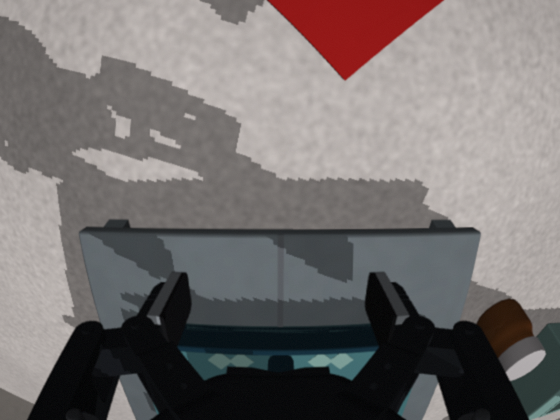

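View pics/s2.png

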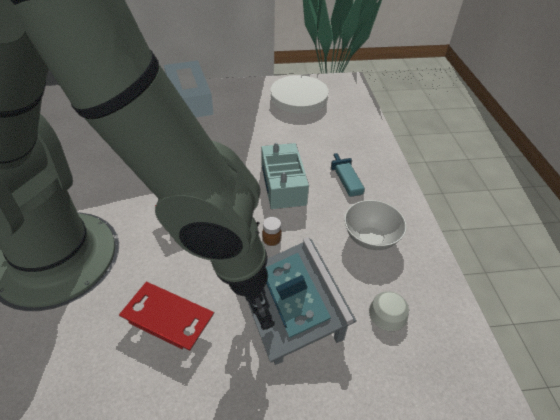

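The wrist view shows the open fingers at columns 185 and 370, below the lip (row 340) and within its length, with no contact so far. Now I push up the slope.

```bash
python3 - <<'E'
from st import *
print(movel(B(-70,0,-4),max_speed=60,guard=10)); print(inb())
print(movel(B(-40,0,-4),max_speed=25,guard=10)); print(inb())
shot('top','t3'); shot('side','s3')
movel(B(-70,0,-4),max_speed=60); print(inb())
E
python3 -c "
import cv2
a=cv2.imread('pics/t3.png');b=cv2.imread('pics/s3.png')
import numpy as np
A=cv2.resize(a[150:255,300:420],(640,560),interpolation=cv2.INTER_CUBIC)
cv2.imwrite('pics/t3b.png',A);cv2.imwrite('pics/s3b.png',cv2.resize(b[230:370,225:365],None,fx=4,fy=4,interpolation=cv2.INTER_CUBIC))"
```

```text
False
(array([-69.81,   0.13,  -4.05]), 5.8333, array([-0.28, -0.7 ,  0.52]), 85.66821962932671)
True
(array([-56.33,   0.22,  -4.26]), 6.525, array([ 0.3 , -1.35,  0.64]), 85.97562436116728)
(array([-70.46,  -0.15,  -3.97]), 6.9917, array([-0.28,  0.24, -0.21]), 85.31900434087134)
```

View pics/s3b.png

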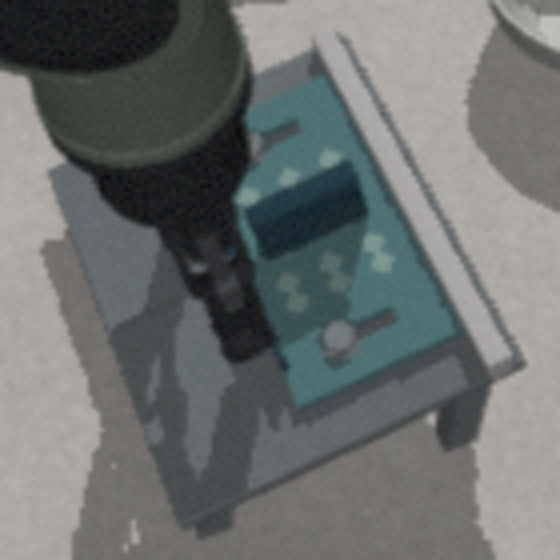

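The cover moved; the visible stud head sits in the wide end at side-crop (338,338). I lift off and check with the wrist camera.

```bash
python3 - <<'E'
from st import *
movel(B(-70,0,35),max_speed=120); movel(B(-45,0,110),max_speed=150); shot('wrist','w4'); print(inb())
E
python3 -c "
import cv2
a=cv2.imread('pics/w4.png');cv2.imwrite('pics/w4b.png',cv2.resize(a[180:320,160:400],None,fx=3.3,fy=3.3,interpolation=cv2.INTER_CUBIC))"
```

```text
(array([-45.8 ,   0.35, 108.94]), 8.1917, array([-0.35, -0.16,  0.15]), 85.11545033620627)
```

View pics/w4b.png

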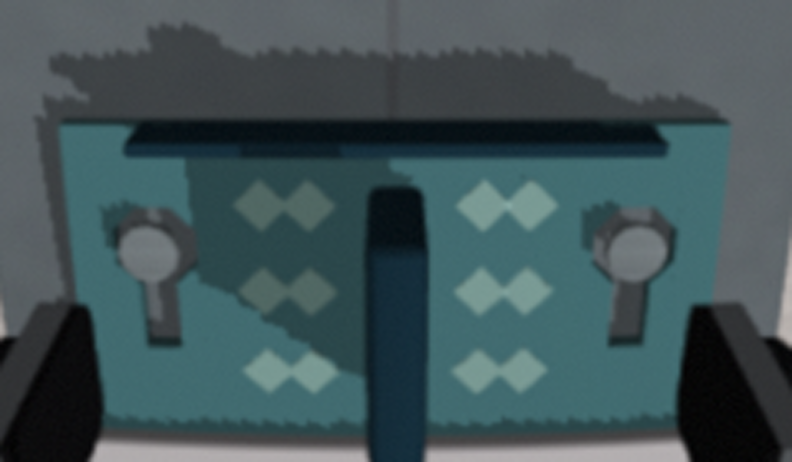

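Both stud heads, at crop (148,252) and (638,253), lie in the wide ends. The cover's upper edge is close to the white stop (row 430). I check the numbers.

```bash
python3 - <<'E'
from st import *
W=load('w4'); k=3.3
def rb(x,y,z,o,R):
    u,v=ct(x,y,160,180,k); a=px(W,u,v,True,d=1.0); c=W['cam_to_world'][:3,3]; d=a-c; n=R[:,2]
    return c+d*((o+R@[0,0,z]-c)@n)/(d@n)
u=[ray(W,*ct(x,y,160,180,k),70.5,True) for x,y in [(638,253),(148,252)]]
y2=yawdir(*u); R=boardR(y2); o2=(u[0]+u[1])/2-R@[-12,0,12]; print(np.degrees(y2),o2,np.linalg.norm(u[0]-u[1]))
for n,z,pts in [('plate',6,[(62,122),(730,122)]),('wide ctr',6,[(154,244),(633,246)]),('slot end',6,[(166,342),(626,342)]),('liptop',20,[(125,154),(667,154)]),('handle top',46,[(367,245),(427,245),(368,430),(425,430)])]:
    print(n,[R.T@(rb(*p,z,o2,R)-o2) for p in pts])
E
```

```text
13.41890133671166 [ 561.42 -191.03   62.01] 123.65173172305073
plate [array([-44.29, -83.26,   6.  ]), array([-44.82,  84.76,   6.  ])]
wide ctr [array([-11.61, -61.51,   6.  ]), array([-11.32,  61.89,   6.  ])]
slot end [array([ 17.13, -60.54,   6.  ]), array([17.  , 62.62,  6.  ])]
liptop [array([-40.81, -63.7 ,  20.  ]), array([-41.18,  64.72,  20.  ])]
handle top [array([-29.64,  -6.03,  46.  ]), array([-29.67,   6.72,  46.  ]), array([17.44, -5.99, 46.  ]), array([17.44,  7.16, 46.  ])]
```

```bash
python3 - <<'E'
from st import *
movel(B(-0.5,0.7,60),max_speed=150)
print(movel(B(-0.5,0.7,13.3),max_speed=70,guard=6)); print(inb())
clamp(); print(inb(), read_state()['torque'])
shot('wrist','w5'); shot('side','s5')
E
python3 -c "
import cv2
b=cv2.imread('pics/s5.png')
cv2.imwrite('pics/s5b.png',cv2.resize(b[230:370,225:365],None,fx=4,fy=4,interpolation=cv2.INTER_CUBIC))"
```

```text
False
(array([-0.45,  0.67, 13.4 ]), 9.6083, array([0.46, 0.58, 0.05]), 85.46810422054882)
(array([-0.51,  0.65, 13.5 ]), 10.2667, array([-0.98,  1.13,  5.99]), 13.028194586540812) [-0.01  0.52 -0.  ]
```

View pics/w5.png

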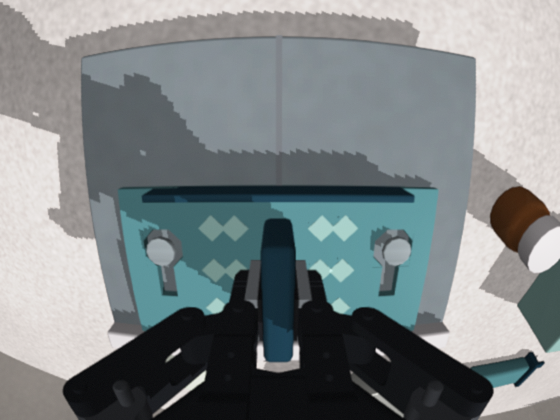

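View pics/s5b.png

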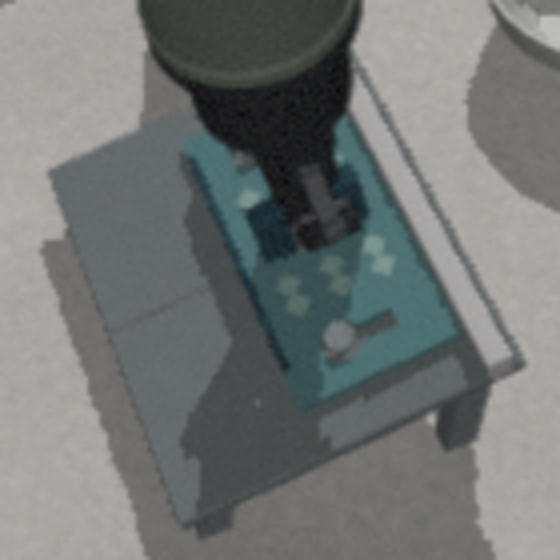

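Fingers closed on the handle (gap 13 mm), with the stud heads still in the wide ends at (160,250) and (397,250). I lift square to the board under guard.

```bash
python3 - <<'E'
from st import *
g=movel(B(-0.5,0.7,13.3+22),max_speed=35,guard=15); print(g,inb())
if not g:
    shot('side','s6')
    print(movel(B(-5,0.7,100),max_speed=120,guard=15),inb(),read_state()['qpos'])
E
python3 -c "
import cv2
b=cv2.imread('pics/s6.png')
cv2.imwrite('pics/s6b.png',cv2.resize(b[230:370,225:365],None,fx=4,fy=4,interpolation=cv2.INTER_CUBIC))"
```

```text
False (array([-0.53,  0.71, 35.26]), 11.1417, array([-0.63,  0.61, -2.78]), 13.047570156402529)
False (array([-5.21,  0.77, 99.63]), 11.8833, array([ 0.22, -0.75, -2.81]), 13.048877449530025) [ 0.56  0.47 -0.32  1.95  0.08  0.56  2.03]
```

View pics/s6b.png

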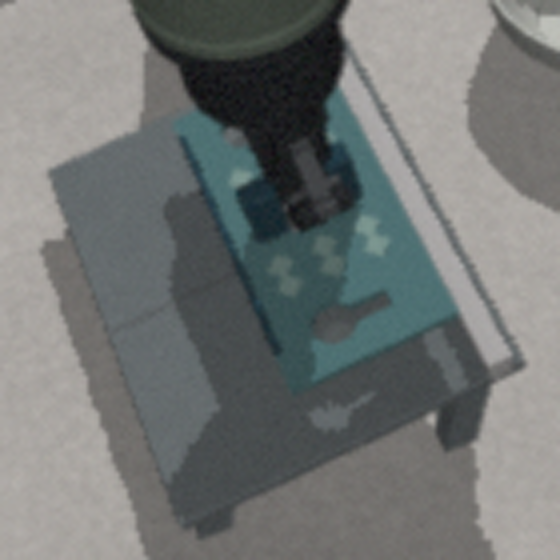

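```bash
cat >> st.py <<'E'
ym=np.radians(2.45); Rm=boardR(ym,0.); mo=np.array([571,190.5,75.]); TM=toolR(boardR(ym,np.radians(-3)))
def M(*q): return mo+Rm@np.array(q,float)
def inm():
    s=read_state(); return Rm.T@(s['eef_pos']-mo), s['time'], Rm.T@np.array(s['ft_force']), s['finger_gap']
E
python3 - <<'E'
from st import *
movep(M(85,0,13+85),TM); wait(0.3)
shot('wrist','w7'); print(inm(),read_state()['qpos'])
E
python3 -c "
import cv2
a=cv2.imread('pics/w7.png');cv2.imwrite('pics/w7b.png',cv2.resize(a[100:300,150:410],None,fx=3,fy=3,interpolation=cv2.INTER_CUBIC))"
```

```text
(array([85.09, -0.5 , 98.08]), 13.7667, array([ 0.59, -0.37, -3.35]), 12.881798620800772) [-0.28  0.7  -0.15  1.42  0.09  1.07  1.18]
```

View pics/w7.png

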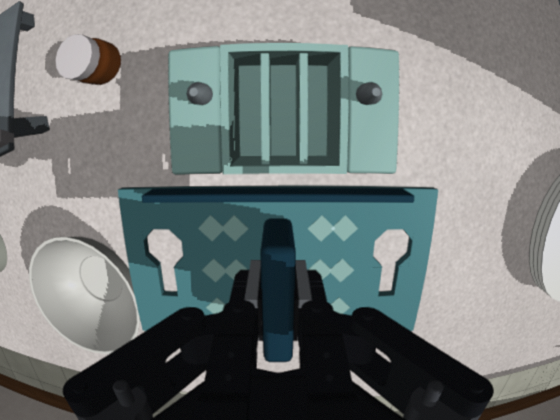

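View pics/w7b.png

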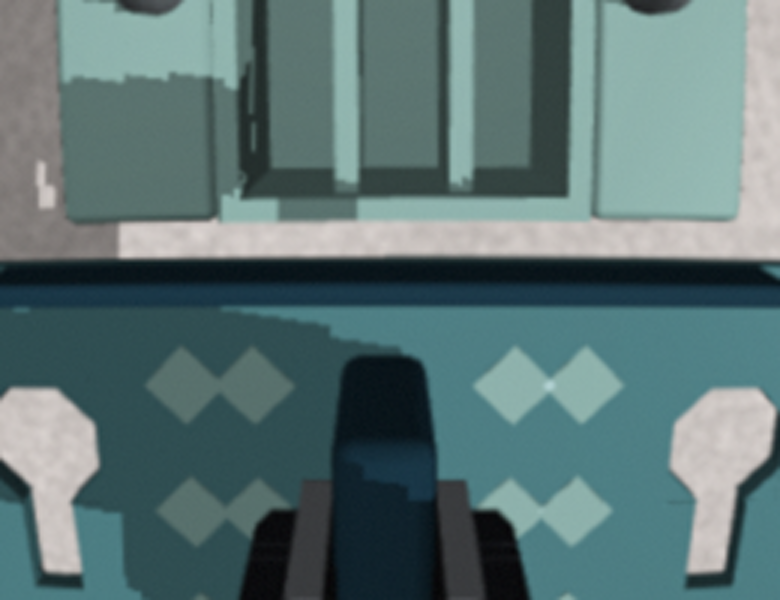

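The view shows the cover held lip-first towards the robot side (dark lip at row 196), its keyholes at (165,247) and (391,247), and the mould beyond with pins at (200,93) and (370,93). I enlarge both for a relative measurement.

```bash
python3 -c "
import cv2,numpy as np
a=cv2.imread('pics/w7.png')
f=lambda x,y:cv2.resize(a[y:y+48,x:x+64],None,fx=6,fy=6,interpolation=cv2.INTER_CUBIC)
t=np.hstack([f(170,70),f(338,70)]);b=np.hstack([f(132,222),f(360,222)])
cv2.imwrite('pics/w7c.png',np.vstack([t,b]))"
```

```text
(no output)
```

View pics/w7c.png

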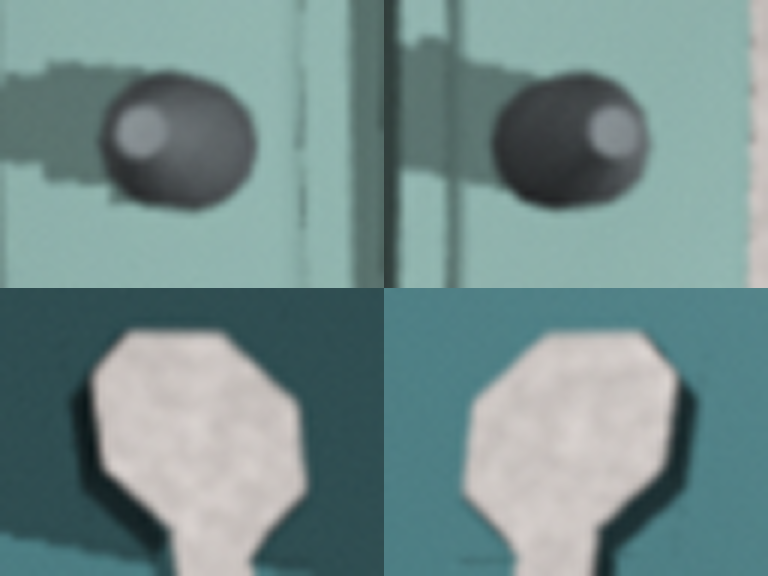

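```bash
cat > m7.py <<'E'
from st import *
W=load('w7')
def uv(x,y,ox,oy): return ct(x,y,ox,oy,6)
pa,pb=ray(W,*uv(229,131,338,70),101,True),ray(W,*uv(141,131,170,70),101,True)
print('pins',pa,pb,np.linalg.norm(pa-pb),np.degrees(yawdir(pa,pb)))
tcp=np.array([0,0,0.])
tcp=M(85.09,-.5,98.08); zu=tcp[2]-13.3
for dz in [0]:
    ka,kb=[ray(W,*p,zu+6+dz,True) for p in (uv(195,159,360,222),uv(191,157,132,222))]
    print('keys',ka,kb,np.linalg.norm(ka-kb),np.degrees(yawdir(ka,kb)))
# use depth for plate heights
for p in [(140,205),(415,205),(300,205),(200,250),(360,250),(140,300),(415,300)]: print(p,px(W,*p,True))
yp=yawdir(pa,pb); d=(pa+pb)/2-(ka+kb)/2; print('shift needed xy',d, 'dyaw',np.degrees(yp-yawdir(ka,kb)))
print('target tcp',tcp+d, 'cover-tcp',Rm.T@((ka+kb)/2-tcp))
E
python3 m7.py
```

```text
pins [554.75 256.   101.  ] [560.42 132.49 101.  ] 123.6338582329691 2.630865092065825
keys [641.25 254.   165.78] [645.95 131.84 165.78] 122.25178552033766 2.2044962333280362
(140, 205) [622.69 120.22 165.78]
(415, 205) [617.14 263.8  164.94]
(300, 205) [619.81 202.91 164.69]
(200, 250) [646.33 152.04 164.84]
(360, 250) [642.98 236.29 164.9 ]
(140, 300) [682.06 112.28 164.23]
(415, 300) [675.24 275.87 164.67]
shift needed xy [-86.01   1.32 -64.78] dyaw 0.4263688587377892
target tcp [570.02 194.96 108.3 ] cover-tcp [-12.45  -0.18  -7.3 ]
```

```bash
sed -i 's/^ym=np.radians(2.45)/ym=np.radians(2.65)/; s/mo=np.array(\[571,190.5,75.\])/mo=np.array([569.6,194.6,75.])/' st.py
python3 - <<'E'
from st import *
# here mo = target TCP xy
movel(M(0,0,13.3+45),TM,max_speed=120); movel(M(0,0,13.3+33),max_speed=60); wait(0.2)
shot('wrist','w8'); shot('side','s8'); shot('top','t8'); print(inm(),read_state()['eef_pos'])
E
python3 -c "
import cv2,numpy as np
a=cv2.imread('pics/w8.png')
f=lambda x,y:cv2.resize(a[y:y+60,x:x+64],None,fx=6,fy=6,interpolation=cv2.INTER_CUBIC)
cv2.imwrite('pics/w8c.png',np.hstack([f(132,222),f(360,222)]))
s=cv2.imread('pics/s8.png');cv2.imwrite('pics/s8c.png',cv2.resize(s[110:240,220:350],None,fx=4,fy=4,interpolation=cv2.INTER_CUBIC))"
```

```text
(array([ 0.06,  0.02, 46.45]), 15.4083, array([-0.01, -0.26, -2.78]), 13.55245343068707) [569.66 194.62 121.45]
```

View pics/w8c.png

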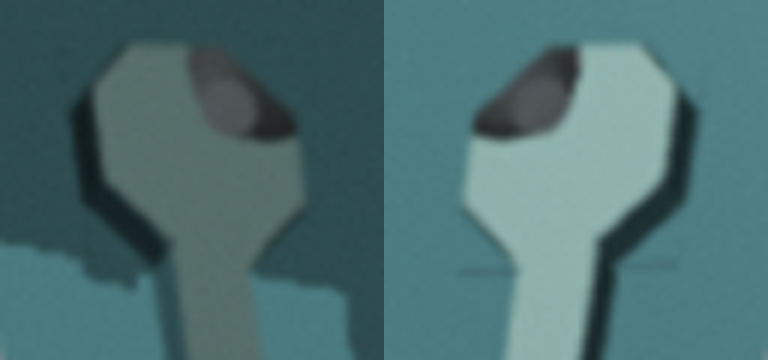

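View pics/s8c.png

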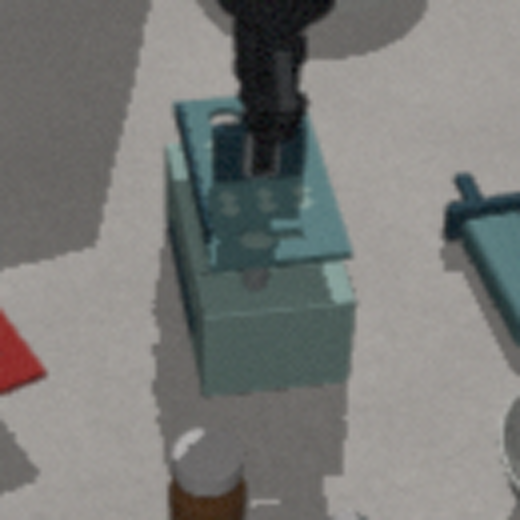

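The pin tips show through the keyholes at crop (228,105) and (540,103). They are inside the wide ends but lower than the plate, so I compute the remaining offset.

```bash
python3 - <<'E'
from st import *
W=load('w8')
def uv(x,y,ox,oy): return ct(x,y,ox,oy,6)
pa,pb=ray(W,*uv(156,104,360,222),101,True),ray(W,*uv(228,105,132,222),101,True)
print('pins',pa,pb,np.linalg.norm(pa-pb),np.degrees(yawdir(pa,pb)))
for dz in [0,-1,-2]:
    ka,kb=[ray(W,*p,121.45-7.3+dz,True) for p in (uv(195,158,360,222),uv(191,156.5,132,222))]
    print(dz,'keys',ka,kb,np.linalg.norm(ka-kb),np.degrees(yawdir(ka,kb)),'shift',(pa+pb)/2-(ka+kb)/2, Rm.T@((ka+kb)/2-np.array([569.66,194.62,0])))
P,_=cloud(W,0,1,0,1)
pts=[(200,210),(350,210),(220,212),(330,212),(150,285),(410,285)]
print([px(W,*p,True)[2] for p in pts])
E
```

```text
pins [554.39 255.66 101.  ] [559.98 132.38 101.  ] 123.40637937964895 2.5967343194607366
0 keys [554.52 255.17 114.15] [559.8  133.08 114.15] 122.20181382148107 2.4761492265908687 shift [  0.03  -0.1  -13.15] [-12.51   0.08 114.15]
-1 keys [554.92 255.59 113.15] [560.24 132.7  113.15] 122.99722821453047 2.4761492265908687 shift [ -0.39  -0.12 -12.15] [-12.09   0.08 113.15]
-2 keys [555.33 256.   112.15] [560.68 132.33 112.15] 123.79264260757986 2.4761492265908687 shift [ -0.82  -0.14 -11.15] [-11.66   0.08 112.15]
[np.float64(111.93020098181657), np.float64(113.64147476177442), np.float64(113.08803261548204), np.float64(113.44548040142121), np.float64(113.1090017259209), np.float64(113.70498483721053)]
```

```bash
python3 - <<'E'
from st import *
g=movel(M(-.4,-.1,13.3+10),max_speed=30,guard=8); print(g,inm())
if not g:
    g=movel(M(-.4,-.1,13.3-2),max_speed=12,guard=8); print(g,inm())
shot('wrist','w9'); shot('side','s9'); s=read_state(); print(s['eef_pos'],s['ft_force'],s['torque'])
E
python3 -c "
import cv2
s=cv2.imread('pics/s9.png');cv2.imwrite('pics/s9c.png',cv2.resize(s[110:240,220:350],None,fx=4,fy=4,interpolation=cv2.INTER_CUBIC))"
```

```text
False (array([-0.31, -0.05, 23.45]), 16.325, array([-0.29,  0.17, -1.85]), 12.997241079356304)
True (array([-0.41, -0.13, 13.64]), 17.0917, array([-0.9 , -0.46,  8.21]), 13.160717165669599)
[569.22 194.47  88.65] [-1.16 -0.76  7.72] [-0.09  0.32 -0.  ]
```

View pics/w9.png

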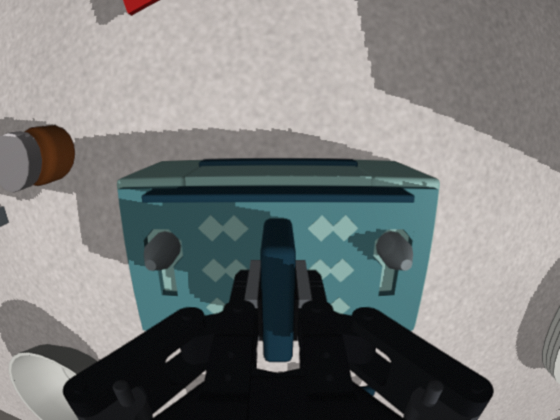

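View pics/s9c.png

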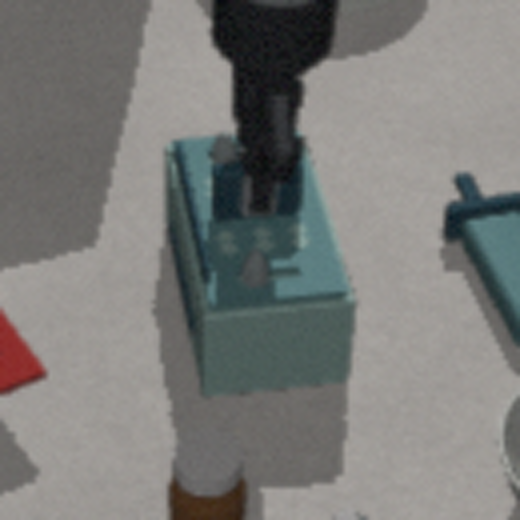

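Pins stand up through both keyholes at (160,250) and (397,250), and TCP is 13.6 mm above the mould top with 8 N contact, so it's seated. Now I release.

```bash
python3 - <<'E'
from st import *
open_gripper(); print(inm())
print(movel(M(-.4,-.1,80),max_speed=80,guard=10),inm())
movel(M(-60,0,150),max_speed=150); wait(0.3)
shot('wrist','w10'); shot('side','s10'); shot('top','t10'); print(inm())
E
python3 -c "
import cv2
s=cv2.imread('pics/s10.png');cv2.imwrite('pics/s10c.png',cv2.resize(s[110:240,220:350],None,fx=4,fy=4,interpolation=cv2.INTER_CUBIC))"
```

```text
(array([-0.95, -0.31, 13.  ]), 17.8833, array([ 0.27, -0.72,  0.57]), 85.37044410590067)
False (array([-0.68, -0.2 , 79.51]), 18.8667, array([0.42, 0.67, 0.12]), 85.39575402292695)
(array([-59.99,  -0.02, 149.79]), 20.0833, array([-0.63, -0.27,  0.04]), 85.35276285358151)
```

View pics/w10.png

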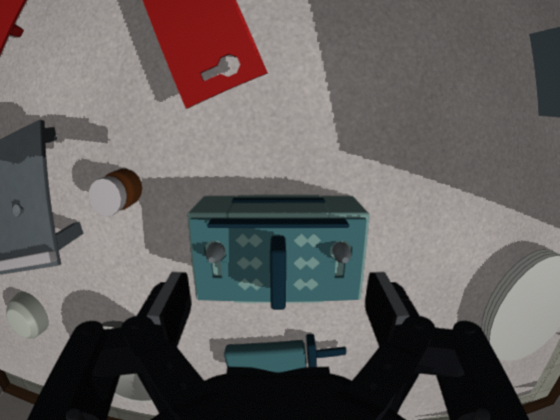

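View pics/s10c.png

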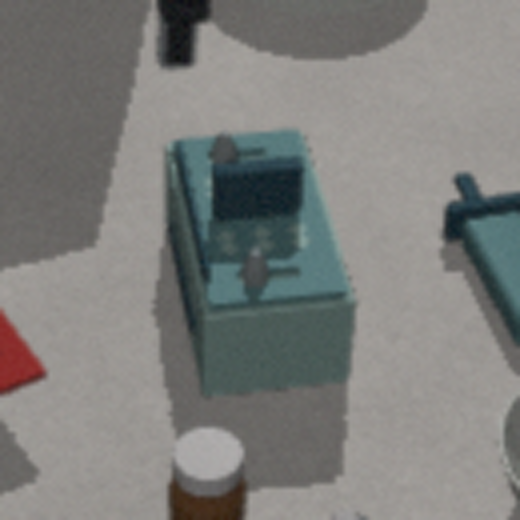

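View pics/t10.png

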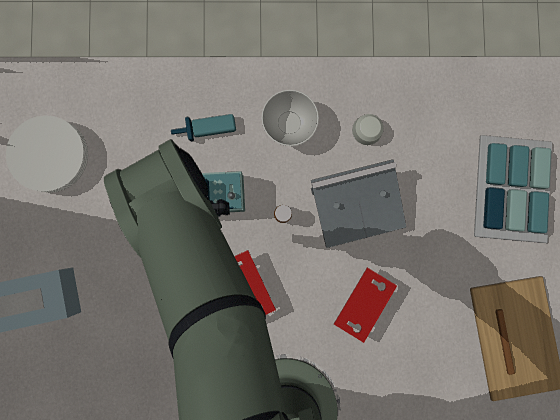

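The cover sits flat over both pins, lip on the dark-strip side, and the handle is free. The bowl, pop, dome and jar are at the same pixels as at the start. One depth check for flatness, then I hand in.

```bash
python3 - <<'E'
from st import *
W=load('w10')
for n,(u0,u1,v0,v1) in dict(nearL=(197,206,232,240),nearR=(348,358,232,240),farL=(202,212,284,294),farR=(345,355,284,294),mid=(255,268,288,296)).items():
    print(n,np.median([px(W,u,v,True)[2] for u in range(u0,u1) for v in range(v0,v1) if W['range_z'][v,u]>0]))
finish_job(); print(read_state()['time'])
E
```

```text
nearL 80.34128556410394
nearR 80.46564329604985
farL 80.25565132143652
farR 80.37950386189249
mid 80.3109443330041
the job is handed in; nothing more can be done
the job is handed in; nothing more can be done
```

The cover is seated on the mould and the job is handed in, with the robot's clock at about 20 s of the 54 s allowed.

I pushed the cover up the slope with the open fingers on its lip until the 10 N guard stopped them at the top stop. The wrist image put the stud heads in the wide ends to within about 0.5 mm. Then I gripped the handle, lifted the cover square off the board and lowered it over the two pins under guard. It touched at the seated height with 8 N, and I let go and backed off.

**Last checks:**
- **Flatness:** the plate top is level, with five patches at 80.3 to 80.5 mm against 81 mm nominal, which is within calibration.
- **Fit:** both pins stand through the keyholes and the lip is on the dark-strip side.
- **Surroundings:** in the last top view the bowl, pop mould, dome and jar are where they started. The gripper is clear of everything.

**What failed or disagreed:**
- **Straight line refused:** one move at the full 15° tool tilt could not be planned, so I worked at 12°.
- **Pin position:** the top camera's first reading was about 4 mm off the wrist camera's in y. I used the wrist measurement of the pins relative to the cover.

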